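# Set the knurled stop collar with the setting bar

## Robot

A 6-joint arm with a two-finger parallel gripper is mounted at the origin on the work surface. World frame = base frame: x ahead of the robot, y to its left, z up, the work surface at z = 0. Lengths are in mm, angles in rad, forces in N, time in s.
With the tool pointing down it reaches from about 275 to 1000 mm from the base axis. Payload 8.4 kg.
Tool frame: the origin (TCP) lies midway between the tips of the shut fingers; the grasp point (between the pads) lies 19 mm behind it; z points along the fingers, y is the line along which they close (so a half turn about z gives the same grasp; the last joint's range is limited). The gripper opens to 85 mm and grips with 20 to 120 N. Pads are 22 mm wide; open, the fingers measure 114 mm over their backs; the gripper's body (76 mm by 85 mm) begins 54 mm behind the grasp point. The pads swing forward as they close: fully open they stand 13 mm farther back than shut.
Start: joints at [1.206, 0.353, 1.633, -0, 1.155, -0.002], TCP at [221.807, 584.32, 231.281] pointing down, gripper open.
Joint ranges: [-2.63, 2.63], [-0.92, 2.1], [0.06, 2.66], [-1.3, 4.44], [0, 2.69], [-3.02, 3.02]. Speed limits (rad/s): [2.22, 2.22, 2.79, 3.14, 3.14, 3.14].

## Interface

Orientations are given as [roll, pitch, yaw] about the fixed x, y, z axes, in that order (R = Rz(yaw) Ry(pitch) Rx(roll)).
In Python, from rig import r gives the robot as it stands.
- The arm moves only by the shell command python3 -m inch 'ROWS' [OPENING] [FORCE]. ROWS is JSON, a list that holds one entry, the list of rows, each a list of 6 numbers: the shift along the tool's x, y, z scaled (see below), then the turn, a rotation vector about the tool's x, y, z scaled (see below). In form: [[[tx, ty, tz, wx, wy, wz], ...]]. A call has 1 to 8 rows; each row is the pose to reach, as a shift and turn from the pose commanded when the call began, along the tool's axes at that moment, turning the shorter way round; what a row does not reach only later rows make up. The controller multiplies each number of a shift by 20 cm and each number of a turn by pi rad. A row lasts 1/12 s, in which the tool goes at most 41.7 mm and 7.16 degrees, less where a joint would pass 70% of its speed; a pose out of reach is approached as far as the arm can. A call with a number of a shift or a turn outside -1 to 1 is refused whole. A call with a gripper value outside its range is refused whole. OPENING is the gripper's target within -1 to 1 (fully open at 1, half-way at 0, shut at -1), set as the call begins (- or left out, the last holds). The fingers move at their own pace and stop on an object; FORCE is the grip in N (left out, the last holds). Time passes only in rows, so rows that repeat a pose let the fingers close. It gives the time, the measured TCP pose, the force, the opening and the grip force at its end, in the units of the state.
- r.sense(): the state, without advancing time (a new reading comes with each control period).
- r.grab_frame(name): name is "side" or "top" or "wrist"; returns the picture (400x640x3 uint8, red, green, blue); there is no depth.
- r.camera_info(name): a dict with "K" (3x3 intrinsics, pixels), "distortion" ([k1, k2, p1, p2, k3] as OpenCV has them; the pictures are not rectified), "rvec" (rotation vector, rad) and "tvec" (3), from world to camera coordinates, as OpenCV has them; the wrist camera has in their place "mount" (4x4, takes a point from camera to tool coordinates, whose origin is the TCP and whose axes are the flange's). Camera axes: x right, y down, z forward; pixel columns grow to the right and rows downward; lengths in mm; the calibration is good to about 2 mm. A picture is of the moment at which its call begins: read the wrist's pose just before it. camera_info takes no time and is no camera call.
- r.sign_off(): hands the job in; it is judged then, once.
The state is a dict: "clock": time; "qpos": joint angles; "qvel": joint speeds; "joint_efforts": joint torques, N m; "eef_pos": TCP position; "tcp_rot": TCP orientation; "contact_force": force on the tool from outside, world axes, zero at the start; "wrist_torque": the same for the moment, N m; "opening": opening from 0.0 (shut) to 1.0 (fully open); "grasp_force": force on a finger pad.
Only numpy, scipy, OpenCV 4.12 (cv2) and the standard library are available. Lean on these libraries where they do the work, as an engineer would, in place of code of your own. Each camera call takes 0.05 s, during which the arm holds its last target. There are 200 camera calls.

## Task

Set the stop collar on the threaded rod to the height of the taller of the two forked wooden setting bars: lay that bar flat on the stand's plywood base and gently push its fork around the rod, under the collar, until the end of its slot meets the rod, then spin the knurled collar down until it presses snugly on the bar, so that the bar is lightly nipped but not clamped hard. Leave the bar there, let go of everything, and leave the shorter bar and the other things on the table alone.

Things in the scene. Friction and masses are not known exactly. Their poses are not given: they have to be found in the camera images.
- rod_foot (a point): point on the axis of the upright, fixed, steel threaded rod (12 mm diameter, 92 mm tall) where it leaves the top face of the stand's plywood base, about 12 mm above the table. Its axes are the base's: x along the long side, z up. The bar is pushed in along +x, ending with its tail along -x
- stand: the stand's plywood base, a fixed board on the table, 190 x 100 mm, 12 mm thick; origin on the table under the rod's axis. The board runs from 140 mm behind the rod (-x, the long end, where the bar goes) to 50 mm ahead of it (+x) and is centred on the rod in y
- collar_grip (a point): point on the rod's axis in the collar's knurled steel head (44 mm diameter, 22 mm high), at the height to grip it, 10 mm below the head's top. Below the head is a rubber foot, 40 mm diameter, that turns with it; how far it stands out differs each time: its underside is 21 to 27 mm below this point and starts 4 to 14 mm higher than the taller bar's top will be. Turns with the collar; z up
- tall_bar_mid (a point): centre, half-way up, of the taller bar: light wood, 130 (x) x 40 (y) x about 40 mm tall (z), about 120 g, loose, flat on the table. Fork at its +x end: a slot 20 mm wide, 34 mm long, open at the end and cut right through in height, between prongs 10 mm thick. Grip the solid tail (-x), 40 to 50 mm from the centre, to keep the gripper clear of the collar
- tall_bar_seat (a point): point on the top face of the taller bar, 37 mm from its centre towards the fork, that lies on the rod's axis when the end of the slot touches the rod
- short_bar_mid (a point): centre, half-way up, of the shorter setting bar: same outline as the taller, but about 26 mm tall; to be left alone
- tall_bar: the taller bar, origin at the centre of its underside, axes as above
- short_bar: the shorter bar, origin at the centre of its underside
- rod: the fixed rod, origin on its axis at the base's top face; the rod's top is 92 mm above that
- carrier: the collar as it rises and sinks (this frame does not turn); origin on the rod's axis, 24 mm below collar_grip. Clockwise from above lowers it 24 mm a turn (3.8 mm per rad). It stays where it is left (drag 0.045 N m). Bearing on the bar, torque rises about 0.01 N m per N of thrust, thrust 25 N per mm; on the knurling fingers at 3 to 5 N grip slip, the collar stalling, at a snug 4 to 16 N; a hard grip forces it
- snowman: small ceramic snowman with a yellow hat, 48 mm diameter, 93 mm tall, origin under it; a bystander
- jar: white plastic jar, 60 mm diameter, 85 mm tall, origin under it; a bystander

How it is judged (in metres and radians):
On the way, in this order (a step that is already met when the one before it is completed fails the run):
1. the taller bar lies flat on the base with its fork home around the rod (horizontal distance between tall_bar_seat and rod_foot below 0.0055 m and z of tall_bar_seat in the frame of rod_foot below 0.042 m and angle between tall_bar's own z axis and vertical below 0.05 rad), for 0.2 s.
2. the collar has been spun down until it presses on the taller bar (contact force between carrier and tall_bar above 2 N), for 0.2 s.
At the end, for the whole second after the job is handed in: The taller bar lies flat on the base (within 2 mm and 0.05 rad), its seat point within 5.5 mm of the rod's axis, at rest; the collar stands still and presses on it with 2 to 20 N; everything is let go (all of step 1 and contact force between carrier and tall_bar between 2 and 20 N and linear speed of tall_bar below 0.01 m/s and linear speed of carrier below 0.003 m/s); the robot touches nothing.
It fails at once if the collar is forced: it presses on the bar with more than 25 N (contact force between carrier and tall_bar above 25 N).
It fails at once if the bar is rammed against the rod with more than 30 N (contact force between tall_bar and rod above 30 N).
It fails at once if the shorter bar is moved by more than 20 mm (distance of short_bar from where it was at the start of the episode above 0.02 m).
It fails at once if the snowman or the jar is moved by more than 20 mm or tipped (distance of any of snowman, jar from where it was at the start of the episode above 0.02 m or angle between any of snowman, jar's own z axis and vertical above 0.3 rad).
It also fails if it takes over 72 s, if anything falls off the work surface, if the arm or the gripper's body presses on something with over 40 N, if the wrist force passes 120 N, or if a joint passes its speed limit or range.

## Working session

There is one attempt and no reset: what is moved stays moved. The work goes in short steps, Python scripts to look and compute and a shell command to move; the robot and the scene stay as the last step left them, time stands still between calls to the robot, and variables do not carry over. Pictures are saved under pics/ and viewed, at most 10 in all, crops included, and the job is handed in when it is done.

```bash
mkdir -p pics; ls; python3 - <<'E'
from rig import r
import cv2,numpy as np
np.set_printoptions(precision=3,suppress=True)
for n in("side","top"):
    im=r.grab_frame(n);cv2.imwrite(f"pics/{n}0.png",im[:,:,::-1])
    c=r.camera_info(n);print(n,{k:np.array(v) for k,v in c.items()})
print(r.camera_info("wrist"));print(r.sense())
E
```

```text
pics
side {'K': array([[480.742,   0.   , 317.113],
       [  0.   , 480.742, 204.747],
       [  0.   ,   0.   ,   1.   ]]), 'distortion': array([-0.059,  0.   ,  0.   ,  0.   ,  0.   ]), 'rvec': array([ 1.996, -0.578,  0.33 ]), 'tvec': array([-521.936,  235.55 ,  964.626])}
top {'K': array([[374.892,   0.   , 320.683],
       [  0.   , 374.892, 207.991],
       [  0.   ,   0.   ,   1.   ]]), 'distortion': array([-0.046,  0.   ,  0.   ,  0.   ,  0.   ]), 'rvec': array([ 2.191, -2.191,  0.091]), 'tvec': array([ 13.149, 625.   , 867.118])}
{'K': array([[300.323,   0.   , 316.165],
       [  0.   , 300.323, 204.792],
       [  0.   ,   0.   ,   1.   ]]), 'distortion': array([-0.042,  0.   ,  0.   ,  0.   ,  0.   ]), 'mount': array([[  -0.   ,   -0.95 ,   -0.313,   81.064],
       [   1.   ,   -0.   ,   -0.001,    0.065],
       [   0.001,   -0.313,    0.95 , -141.897],
       [   0.   ,    0.   ,    0.   ,    1.   ]])}
{'clock': 0.1, 'qpos': array([ 1.206,  0.354,  1.634, -0.   ,  1.155, -0.002]), 'qvel': array([-0.001, -0.002, -0.003, -0.001,  0.002,  0.   ]), 'joint_efforts': array([ -0.002, -60.635, -34.282,  -0.   ,   0.004,   0.   ]), 'eef_pos': array([221.669, 583.932, 230.644]), 'tcp_rot': array([-3.14 , -0.   ,  2.779]), 'contact_force': array([-0.227,  0.354, -0.506]), 'wrist_torque': array([ 0.018,  0.072, -0.   ]), 'grasp_force': 0.0, 'opening': 1.0003522738238275}
```

View pics/side0.png

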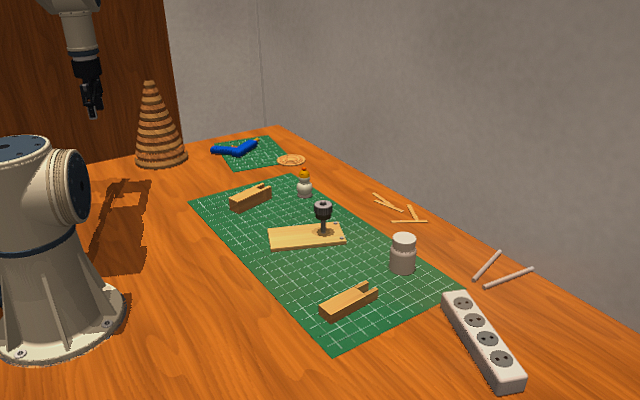

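View pics/top0.png

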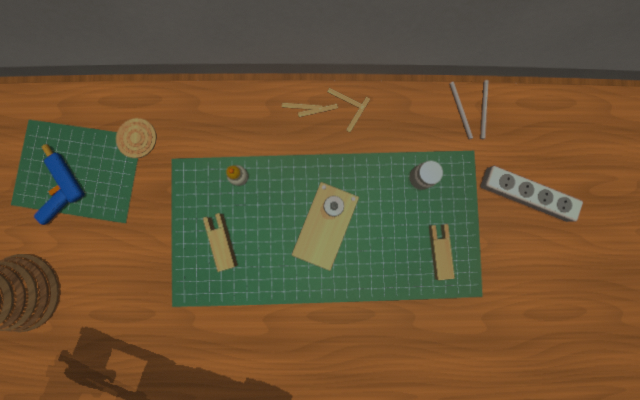

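```bash
cat > h.py <<'E'
from rig import r
import cv2,numpy as np
from scipy.spatial.transform import Rotation as R
np.set_printoptions(precision=2,suppress=True)
def cam(n,s=None):
    """K,D,Rwc,C (camera to world rotation, centre)"""
    c=r.camera_info(n);K=np.array(c["K"]);D=np.array(c["distortion"])
    if "mount" in c:
        s=s or r.sense();M=np.array(c["mount"]);Rt=R.from_euler("xyz",s["tcp_rot"]).as_matrix()
        return K,D,Rt@M[:3,:3],Rt@M[:3,3]+s["eef_pos"]
    Q=cv2.Rodrigues(np.array(c["rvec"]))[0];return K,D,Q.T,-Q.T@np.array(c["tvec"])
def rays(c,px):
    K,D,Q,C=c;u=cv2.undistortPoints(np.float64(px).reshape(-1,1,2),K,D).reshape(-1,2)
    return np.c_[u,np.ones(len(u))]@Q.T
def onz(c,px,z):
    d=rays(c,px);return c[3]+d*((z-c[3][2])/d[:,2])[:,None]
def proj(c,P):
    K,D,Q,C=c;return cv2.projectPoints(np.float64(P).reshape(-1,1,3),cv2.Rodrigues(Q.T)[0],-Q.T@C,K,D)[0].reshape(-1,2)
def wood(im):
    h=cv2.cvtColor(im,cv2.COLOR_RGB2HSV);return cv2.inRange(h,(10,60,60),(32,255,255))
def comps(m,a):
    cs,_=cv2.findContours(m,cv2.RETR_EXTERNAL,cv2.CHAIN_APPROX_NONE);return [c for c in cs if cv2.contourArea(c)>a]
E
python3 - <<'E'
from h import *
im=cv2.imread("pics/top0.png")[:,:,::-1];c=cam("top");print("topC",c[3])
m=wood(im);m[:160]=0;m[300:]=0;m[:,:180]=0;m[:,475:]=0
for q in comps(m,60):
    b=cv2.boxPoints(cv2.minAreaRect(q));print("top",b.mean(0),cv2.contourArea(q))
    for z in(12,26,40):
        w=onz(c,b,z);print(z,w.mean(0),np.linalg.norm(w[1]-w[0]),np.linalg.norm(w[2]-w[1]))
a=cv2.imread("pics/side0.png")
A=cv2.resize(a[170:225,215:285],None,fx=8,fy=8,interpolation=2)[:440,:560]
B=cv2.resize(a[272:327,310:385],None,fx=8,fy=8,interpolation=2)
cv2.imwrite("pics/bars.png",cv2.resize(np.hstack([A,B]),(800,304)))
E
```

```text
topC [562.04  23.75 908.98]
top [441.46 251.64] 873.5
12 [ 521.06 -276.92   12.  ] 47.06727105271593 131.91111572674598
26 [ 521.7  -272.23   26.  ] 46.3326474246121 129.85225358634546
40 [ 522.34 -267.53   40.  ] 45.598023796508244 127.7933914459448
top [218.69 241.86] 849.0
12 [544.86 256.62  12.  ] 44.549562358237054 133.88367473238762
26 [545.13 252.99  26.  ] 43.85423500234693 131.79402498903147
40 [545.4  249.35  40.  ] 43.15890764645684 129.70437524567532
top [325.07 225.83] 3159.0
12 [583.56   2.47  12.  ] 189.40234547658773 100.21280229996034
26 [583.22   2.81  26.  ] 186.4461630786419 98.64868586062832
40 [582.89   3.14  40.  ] 183.48998068069585 97.08456942129621
top [233. 172.] 163.0
12 [712.77 225.01  12.  ] 33.9559704901704 34.16747250116095
26 [710.42 221.87  26.  ] 33.425987389825835 33.63418828793707
40 [708.06 218.73  40.  ] 32.89600428948127 33.1009040747132
```

View pics/bars.png

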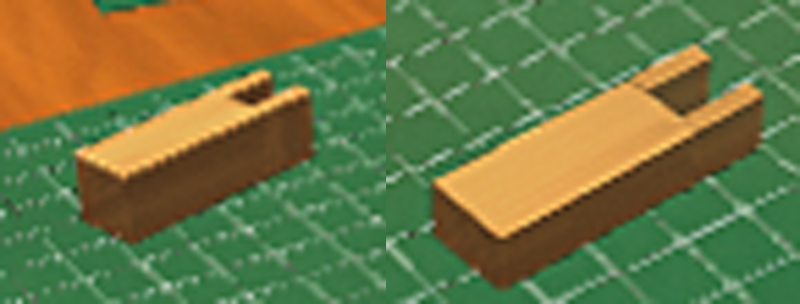

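The left picture is the near-y+ bar and it is clearly the taller one (its side is about as high as it is wide). In the top picture it is at (218,243), with its fork facing up. The rod end of the base is at the upper right.

```bash
cat >> h.py <<'E'
def go(p,yaw):
    """print the shift (units of 20 cm, tool axes) and the turn (units of pi) to TCP p, tool down, yaw"""
    s=r.sense();A=R.from_euler("xyz",s["tcp_rot"]);B=R.from_euler("xyz",[np.pi,0,yaw])
    d=A.inv().apply(np.array(p)-s["eef_pos"]);w=(A.inv()*B).as_rotvec()
    print("shift",np.round(d/200,4),"turn",np.round(w/np.pi,4),"mm",d,"t",round(s["clock"],2),"q6",s["qpos"][5])
E
python3 - <<'E'
from h import *
im=cv2.imread("pics/top0.png")[:,:,::-1];c=cam("top");m=wood(im);m[:160]=0;m[300:]=0;m[:,:180]=0;m[:,475:]=0
for q,z in zip(comps(m,800),(26,40,12)):
    w=onz(c,cv2.boxPoints(cv2.minAreaRect(q)),z)[:,:2];e=w[1]-w[0];f=w[2]-w[1];e=e if e@e>f@f else f
    print(w.tolist(),np.arctan(e[1]/e[0]))
go((540,248,175),np.pi+.2)
E
```

```text
[[583.4737479594932, -242.5286003715571], [588.9109541600291, -288.5411096066148], [459.73314187939906, -301.7585441475111], [454.6649933487729, -256.0765105197299]] 0.10196485024067124
[[601.9465220716996, 288.3146687366344], [613.3607828201932, 246.6924876212629], [488.783756340795, 210.584463147162], [477.49692185949283, 251.8189375860017]] 0.2821144124276431
[[514.0120305235384, 83.62167838346622], [690.0474305533646, 13.730431375190804], [652.7220607275401, -79.27184016790844], [477.45267875059346, -8.184768866516187]] -0.3779429818927862
shift [-2.08 -1.01  0.28] turn [-0.   -0.   -0.18] mm [-416.83 -201.02   55.89] t 0.1 q6 -0.002400091569152616
```

```bash
python3 -m inch '[[[-0.2,-0.1,0.02,0,0,-0.03],[-0.4,-0.2,0.05,0,0,-0.06],[-0.6,-0.3,0.08,0,0,-0.09],[-0.8,-0.39,0.1,0,0,-0.12],[-0.98,-0.48,0.13,0,0,-0.15],[-1,-0.5,0.14,0,0,-0.18],[-1,-0.5,0.14,0,0,-0.2]]]' && python3 - <<'E'
from h import *
go((540,248,175),np.pi+.28)
E
```

```text
clock: 0.68
eef_pos: [375.1, 416.2, 202.2]
tcp_rot: [-3.139, -0.001, -2.874]
contact_force: [0.5, 0.4, -0.5]
opening: 1.002
grasp_force: 0.0
shift [-0.57 -1.03  0.14] turn [-0. -0. -0.] mm [-114.69 -205.77   27.45] t 0.68 q6 -1.0021246095840926
```

```bash
python3 -m inch '[[[-0.1,-0.18,0.05,0,0,0],[-0.2,-0.36,0.1,0,0,0],[-0.3,-0.54,0.12,0,0,0],[-0.4,-0.7,0.12,0,0,0],[-0.46,-0.85,0.12,0,0,0],[-0.46,-0.85,0.12,0,0,0],[-0.46,-0.85,0.12,0,0,0],[-0.46,-0.85,0.12,0,0,0]]]' && python3 - <<'E'
from h import *
s=r.sense();im=r.grab_frame("wrist");cv2.imwrite("pics/w1.png",im[:,:,::-1]);c=cam("wrist",s)
go((540,248,175),np.pi+.28)
E
```

```text
clock: 1.35
eef_pos: [506.2, 279.9, 179.0]
tcp_rot: [3.141, -0.001, -2.877]
contact_force: [1.2, -0.1, 0.9]
opening: 1.006
grasp_force: 0.0
shift [-0.12 -0.2   0.02] turn [ 0. -0. -0.] mm [-24.28 -40.24   4.05] t 1.4 q6 -1.333523327587844
```

View pics/w1.png

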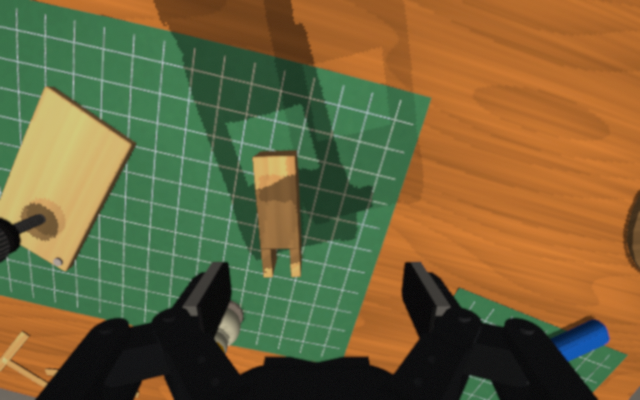

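The bar is at columns 254–300, rows 153–277, with its fork tips at (268,275) and (295,275). The stand is on the left with the rod's foot near (40,220).

```bash
cat >> h.py <<'E'
def barfit(im,c,near,z=40,pad=3):
    h=cv2.cvtColor(im,cv2.COLOR_RGB2HSV);m=cv2.inRange(h,(8,70,40),(30,255,255))
    q=min(comps(m,1500),key=lambda k:abs(cv2.pointPolygonTest(k,near,True)) if cv2.pointPolygonTest(k,near,False)<0 else 0)
    ap=cv2.approxPolyDP(q,3,True).reshape(-1,2).astype(float);w=onz(c,q.reshape(-1,2),z)[:,:2]
    rc=cv2.minAreaRect(np.float32(w));return ap,onz(c,ap,z)[:,:2],rc
E
python3 - <<'E'
from h import *
im=cv2.imread("pics/w1.png")[:,:,::-1].copy();c=cam("wrist");print(c[3])
ap,w,rc=barfit(im,c,(277,200));print(np.c_[ap,w]);print(rc)
E
```

```text
[427.92 259.48 321.02]
[[260.   152.   480.63 219.6 ]
 [252.   159.   489.02 213.68]
 [263.   275.   608.23 249.62]
 [272.   276.   606.86 259.19]
 [276.   250.   575.53 256.53]
 [288.   248.   570.01 268.02]
 [291.   275.   600.28 278.56]
 [299.   276.   599.21 287.12]
 [295.   151.   471.22 250.94]]
((540.6033325195312, 251.1426544189453), (134.0780029296875, 42.82035827636719), 16.363191604614258)
```

```bash
python3 - <<'E'
from h import *
go((497.8,237.9,80),np.pi+.284)
E
```

```text
shift [ 0.1  -0.19  0.5 ] turn [ 0.   -0.   -0.01] mm [ 19.03 -38.92  99.07] t 1.4 q6 -1.333523327587844
```

```bash
sed -i 's/precision=2/precision=4/' h.py; python3 -m inch '[[[0.05,-0.1,0.1,0,0,-0.006],[0.095,-0.195,0.25,0,0,-0.006],[0.095,-0.195,0.4,0,0,-0.006],[0.095,-0.195,0.495,0,0,-0.006],[0.095,-0.195,0.495,0,0,-0.006],[0.095,-0.195,0.495,0,0,-0.006],[0.095,-0.195,0.495,0,0,-0.006]]]' && python3 - <<'E'
from h import *
s=r.sense();im=r.grab_frame("wrist");cv2.imwrite("pics/w2.png",im[:,:,::-1]);c=cam("wrist",s)
go((497.8,237.9,6),np.pi+.284)
ap,w,rc=barfit(im,c,(315,150));print(np.c_[ap,w]);print(rc)
E
```

```text
clock: 1.98
eef_pos: [499.0, 238.5, 81.4]
tcp_rot: [3.141, 0.001, -2.856]
contact_force: [0.2, -0.7, 0.6]
opening: 1.0
grasp_force: 0.0
shift [ 0.0094 -0.0011  0.379 ] turn [0.0001 0.0007 0.0005] mm [ 1.8712 -0.2202 75.8052] t 2.03 q6 -1.413454800574138
[[288.     192.     475.9486 213.5334]
 [282.     211.     489.4018 213.0379]
 [289.     357.     605.4409 247.9641]
 [301.     359.     604.7302 257.5044]
 [304.     327.     574.1183 251.4372]
 [324.     327.     569.9088 265.8012]
 [327.     360.     599.971  277.3777]
 [337.     359.     596.8124 284.6166]
 [344.     211.     478.1169 251.5453]
 [340.     194.     467.9371 245.5638]]
((536.8673095703125, 248.04971313476562), (137.72848510742188, 40.12668228149414), 16.526609420776367)
```

View pics/w2.png

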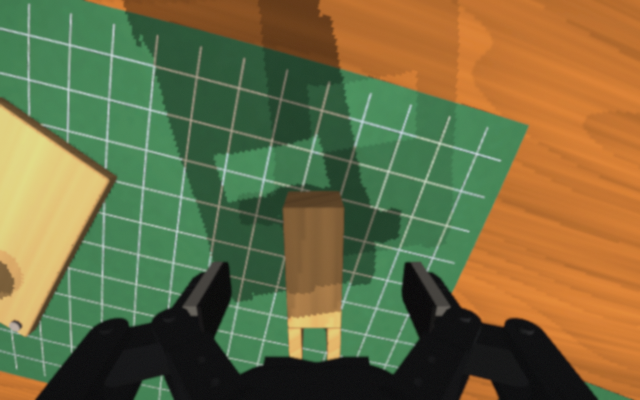

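The tail's top edge runs from (282,211) to (344,211), centred between the open fingers. The pads are clear on both sides.

```bash
python3 -m inch '[[[0,0,0.12,0,0,0],[0,0,0.24,0,0,0],[0,0,0.33,0,0,0],[0,0,0.375,0,0,0],[0,0,0.375,0,0,0],[0,0,0.375,0,0,0]]]' && python3 -m inch '[[[0,0,0,0,0,0],[0,0,0,0,0,0],[0,0,0,0,0,0],[0,0,0,0,0,0],[0,0,0,0,0,0],[0,0,0,0,0,0],[0,0,0,0,0,0],[0,0,0,0,0,0]]]' -1 20 
```

```text
clock: 2.53
eef_pos: [499.1, 237.8, 6.2]
tcp_rot: [3.141, 0.001, -2.857]
contact_force: [0.3, -0.3, -0.3]
opening: 1.0
grasp_force: 0.0
clock: 3.2
eef_pos: [499.1, 237.6, 6.2]
tcp_rot: [3.141, 0.001, -2.857]
contact_force: [-0.5, -0.4, 6.9]
opening: 0.465
grasp_force: 21.0
```

```bash
python3 -m inch '[[[0,0,-0.1,0,0,0],[0,0,-0.25,0,0,0],[0,0,-0.45,0,0,0],[0,0,-0.62,0,0,0],[0,0,-0.75,0,0,0],[0,0,-0.75,0,0,0],[0,0,-0.75,0,0,0]]]' - && python3 - <<'E'
from h import *
go((600,120,156),np.pi-.378)
E
```

```text
clock: 3.78
eef_pos: [499.3, 237.7, 156.7]
tcp_rot: [3.141, 0.003, -2.857]
contact_force: [-0.3, 0.1, -2.1]
opening: 0.463
grasp_force: 21.3
shift [-0.3181 -0.7059  0.0043] turn [0.0005 0.0009 0.2108] mm [ -63.6149 -141.1782    0.8692] t 3.78 q6 -1.4136243091213594
```

```bash
python3 -m inch '[[[-0.05,-0.12,0,0,0,0.035],[-0.1,-0.24,0,0,0,0.07],[-0.15,-0.36,0,0,0,0.105],[-0.2,-0.48,0,0,0,0.14],[-0.26,-0.6,0,0,0,0.175],[-0.32,-0.7,0,0,0,0.21],[-0.32,-0.705,0,0,0,0.21],[-0.32,-0.705,0,0,0,0.21]]]' && python3 -m inch '[[[0,0,0,0,0,0],[0,0,0,0,0,0],[0,0,0,0,0,0]]]' && python3 - <<'E'
from h import *
s=r.sense();im=r.grab_frame("wrist");cv2.imwrite("pics/w3.png",im[:,:,::-1]);print(s["qpos"],s["eef_pos"],s["tcp_rot"])
E
```

```text
clock: 4.45
eef_pos: [598.9, 118.8, 153.1]
tcp_rot: [-3.14, -0.003, 2.765]
contact_force: [-0.2, 0.4, -2.2]
opening: 0.462
grasp_force: 21.3
clock: 4.7
eef_pos: [598.6, 120.7, 154.8]
tcp_rot: [-3.141, -0.001, 2.768]
contact_force: [-0.5, 0.9, -2.0]
opening: 0.461
grasp_force: 21.3
[ 0.1964  0.4118  1.732   0.0002  0.999  -1.0011] [598.5874 120.6506 154.774 ] [-3.1411 -0.001   2.7681]
```

View pics/w3.png

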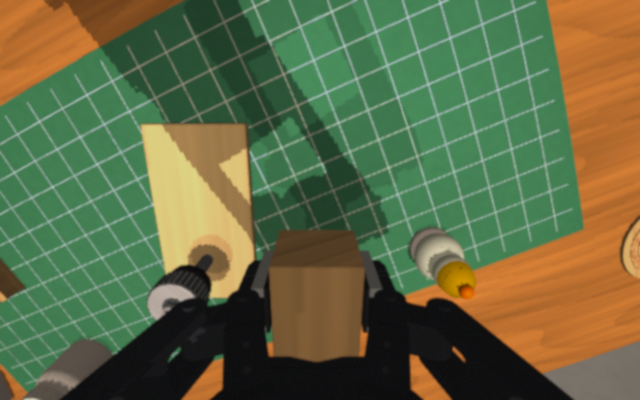

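The base's tail corners are at (141,124) and (246,123). The collar top is near (180,290), with the rod's foot around (210,258). The bar is held square, and its tail top edge runs from (272,267) to (363,267).

```bash
python3 - <<'E'
from h import *
im=cv2.imread("pics/w3.png")[:,:,::-1].copy();s=r.sense();c=cam("wrist",s)
h=cv2.cvtColor(im,cv2.COLOR_RGB2HSV);m=cv2.inRange(h,(10,60,60),(32,255,255))
def edge(rows,lo,hi,side):
    P=[]
    for y in rows:
        x=np.flatnonzero(m[y,lo:hi])+lo
        if len(x): P.append((x[0]-.5 if side<0 else x[-1]+.5,y))
    w=onz(c,P,12)[:,:2];vx,vy,x,y=cv2.fitLine(np.float32(w),cv2.DIST_HUBER,0,.01,.01).ravel();return np.array([x,y]),np.array([vx,vy])*np.sign(vx),P[::30]
L=edge(range(130,260),100,200,-1);Rr=edge(range(130,250),200,262,1)
print(L,Rr)
T=[(x,np.flatnonzero(m[100:160,x])[0]+100-.5) for x in range(148,240)]
t=onz(c,T,12)[:,:2];f=cv2.fitLine(np.float32(t),cv2.DIST_HUBER,0,.01,.01).ravel();print("tail edge",f,T[::30])
u=L[1]+Rr[1];u/=np.linalg.norm(u);n=np.array([-u[1],u[0]])
mid=(L[0]@n+Rr[0]@n)/2;print("yaw",np.arctan2(u[1],u[0]),"width",Rr[0]@n-L[0]@n,"left/right yaw",np.arctan2(L[1][1],L[1][0]),np.arctan2(Rr[1][1],Rr[1][0]))
te=np.median(t@u);rod=(te+140)*u+mid*n;print("rod",rod)
print("proj foot, z12, 60,100",proj(c,[[*rod,z] for z in(12,60,104)]))
# bar top in hand: tail edge
zt=s["eef_pos"][2]-6+40
b=onz(c,[(272,267),(363,267)],zt);print("bar tail corners",b,"rel TCP in u,n",(b[:,:2]-s["eef_pos"][:2])@np.c_[u,n])
d=b[1]-b[0];print("width",np.linalg.norm(d))
cv2.imwrite("pics/rodcrop.png",cv2.resize(im[220:330,130:270,::-1],None,fx=5,fy=5,interpolation=2))
# top camera check of rod via board rect
E
```

```text
(array([541.5964, -34.4359], dtype=float32), array([ 0.9293, -0.3692], dtype=float32), [(np.float64(140.5), 130), (np.float64(145.5), 160), (np.float64(150.5), 190), (np.float64(155.5), 220), (np.float64(160.5), 250)]) (array([573.5911,  61.5773], dtype=float32), array([ 0.9298, -0.3681], dtype=float32), [(np.float64(247.5), 130), (np.float64(249.5), 160), (np.float64(250.5), 190), (np.float64(253.5), 220)])
tail edge [  0.3734   0.9277 497.0388  45.9041] [(148, np.float64(123.5)), (178, np.float64(122.5)), (208, np.float64(122.5)), (238, np.float64(122.5))]
yaw -0.37758744 width 101.04547 left/right yaw -0.37819082 -0.37698412
rod [624.3764 -12.9165]
proj foot, z12, 60,100 [[208.672  258.0664]
 [191.1245 283.0447]
 [169.3354 314.194 ]]
bar tail corners [[574.6992 110.8199 189.0201]
 [588.2209 145.3166 189.0201]] rel TCP in u,n [[-18.7758 -18.0821]
 [-18.9248  18.9697]]
width 37.05205874796763
```

View pics/rodcrop.png

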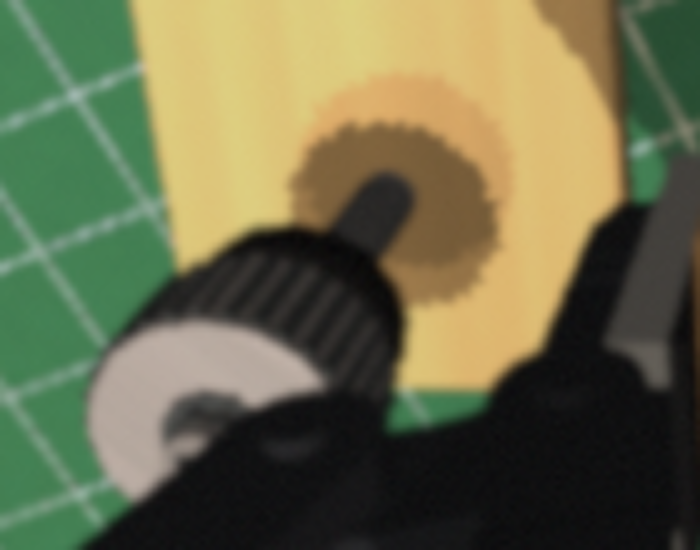

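The crop shows the rod's foot at full-picture (208,259), which agrees with the base-edge prediction of (208.7,258). I'll check that the bar sits level in the hand.

```bash
python3 - <<'E'
from h import *
im=cv2.imread("pics/w3.png")[:,:,::-1].copy()
h=cv2.cvtColor(im,cv2.COLOR_RGB2HSV);m=cv2.inRange(h,(8,60,30),(32,255,255))
for y in(233,240,250,260,265,268,275,290,320):
    x=np.flatnonzero(m[y,262:375])+262;print(y,x[0],x[-1],im[y,318])
a=r.grab_frame("side");s=r.sense();c=cam("side");p=proj(c,[s["eef_pos"]])[0];print(p)
x,y=p.astype(int);cv2.imwrite("pics/side1.png",cv2.resize(a[y-70:y+60,x-80:x+100,::-1],None,fx=4,fy=4,interpolation=2))
E
```

```text
233 279 353 [83 61 36]
240 277 356 [77 56 34]
250 274 358 [82 60 37]
260 270 362 [80 58 35]
265 269 364 [89 65 38]
268 268 365 [116  85  49]
275 268 365 [123  90  52]
290 269 364 [122  89  52]
320 271 362 [122  89  53]
[286.9091 165.1658]
```

View pics/side1.png

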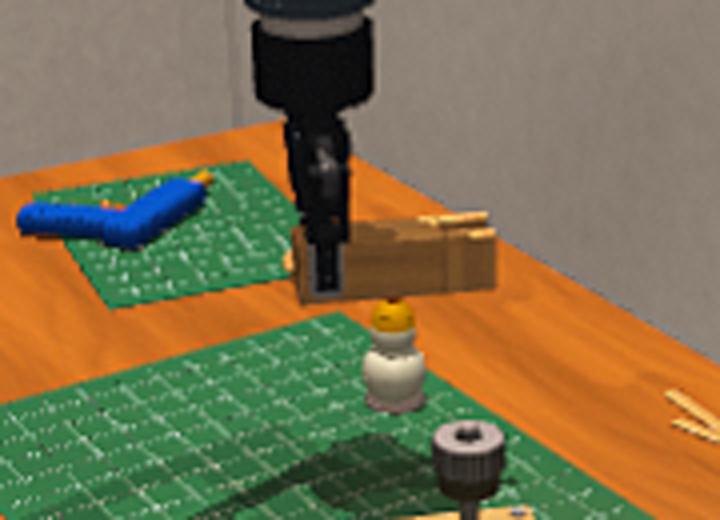

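The side crop shows the bar held level, and the tail rows are 97 px wide (98 expected). The seat is therefore about 83 mm ahead of the TCP.

```bash
python3 - <<'E'
from h import *
go((494.2,38.7,120),2.764)
E
```

```text
shift [ 0.3383 -0.5728  0.1762] turn [-0.     -0.0001  0.0012] mm [  67.6504 -114.5652   35.2391] t 4.8 q6 -1.000807616070737
```

```bash
python3 -m inch '[[[0.1,-0.1,0,0,0,0],[0.2,-0.2,0,0,0,0],[0.29,-0.34,0,0,0,0.001],[0.338,-0.47,0.05,0,0,0.001],[0.338,-0.573,0.1,0,0,0.001],[0.338,-0.573,0.18,0,0,0.001],[0.338,-0.573,0.18,0,0,0.001],[0.338,-0.573,0.18,0,0,0.001]]]' && python3 -m inch '[[[0,0,0.12,0,0,0],[0,0,0.25,0,0,0],[0,0,0.38,0,0,0],[0,0,0.46,0,0,0],[0,0,0.475,0,0,0],[0,0,0.475,0,0,0],[0,0,0.475,0,0,0]]]' && python3 - <<'E'
from h import *
go((494.2,38.7,18),2.764)
E
```

```text
clock: 5.47
eef_pos: [494.3, 38.3, 119.3]
tcp_rot: [-3.141, -0.001, 2.763]
contact_force: [0.4, 0.1, -0.2]
opening: 0.461
grasp_force: 21.3
clock: 6.05
eef_pos: [495.8, 38.6, 25.3]
tcp_rot: [3.141, 0.001, 2.764]
contact_force: [0.5, 0.1, -2.0]
opening: 0.466
grasp_force: 21.3
shift [ 0.0076 -0.0024  0.0365] turn [ 0.0002  0.0004 -0.0001] mm [ 1.5194 -0.4823  7.2905] t 6.05 q6 -1.1183711975438102
```

```bash
python3 -m inch '[[[0.004,-0.002,0.015,0,0,0],[0.008,-0.002,0.027,0,0,0],[0.008,-0.002,0.032,0,0,0],[0.008,-0.002,0.034,0,0,0],[0.008,-0.002,0.034,0,0,0],[0.008,-0.002,0.034,0,0,0]]]' && python3 - <<'E'
from h import *
s=r.sense();im=r.grab_frame("wrist");cv2.imwrite("pics/w4.png",im[:,:,::-1]);go((494.2+.9296*55,38.7-.3687*55,18),2.764)
a=r.grab_frame("side");c=cam("side");p=proj(c,[[610,0,40]])[0].astype(int);x,y=p
cv2.imwrite("pics/side2.png",cv2.resize(np.ascontiguousarray(a[y-60:y+50,x-90:x+70,::-1]),None,fx=5,fy=5,interpolation=2))
E
```

```text
clock: 6.55
eef_pos: [493.2, 38.4, 18.2]
tcp_rot: [3.141, 0.001, 2.763]
contact_force: [-1.5, 0.8, 4.8]
opening: 0.466
grasp_force: 22.0
shift [-0.279   0.0033  0.0008] turn [ 0.0001  0.0001 -0.0003] mm [-55.7984   0.6693   0.1599] t 6.6 q6 -1.1177459444002875
```

View pics/side2.png

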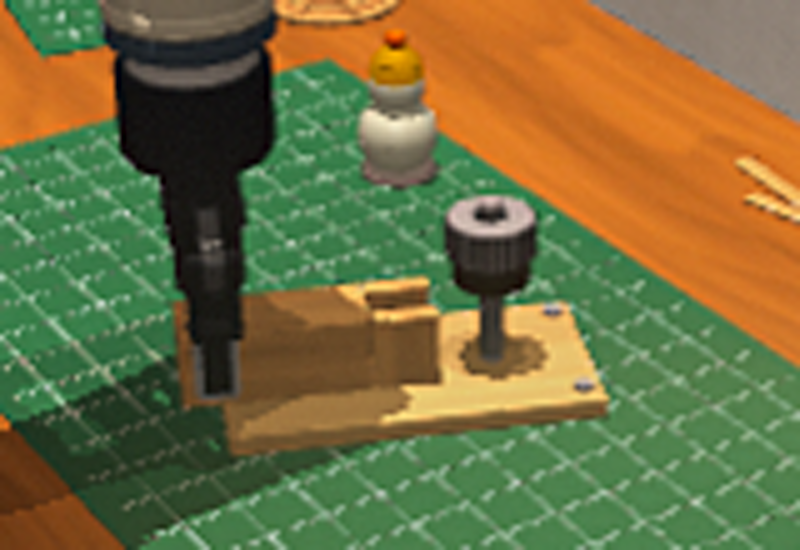

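```bash
python3 -m inch '[[[-0.03,0.003,-0.001,0,0,0],[-0.07,0.003,-0.001,0,0,0],[-0.11,0.003,-0.001,0,0,0],[-0.15,0.003,-0.001,0,0,0],[-0.19,0.003,-0.001,0,0,0],[-0.22,0.003,-0.001,0,0,0],[-0.24,0.003,-0.001,0,0,0],[-0.25,0.003,-0.001,0,0,0]]]' && python3 -m inch '[[[0,0,0,0,0,0],[-0.008,0,0,0,0,0],[-0.016,0,0,0,0,0],[-0.016,0,0,0,0,0]]]';python3 -m inch '[[[-0.005,0,0,0,0,0],[-0.01,0,0,0,0,0],[-0.01,0,0,0,0,0]]]'
```

```text
clock: 7.32
eef_pos: [539.8, 20.3, 18.1]
tcp_rot: [-3.141, -0.001, 2.763]
contact_force: [-7.9, 4.4, 14.1]
opening: 0.468
grasp_force: 22.7
clock: 7.65
eef_pos: [542.5, 19.1, 18.1]
tcp_rot: [-3.141, -0.001, 2.763]
contact_force: [-5.2, 2.2, 9.3]
opening: 0.469
grasp_force: 22.3
clock: 7.9
eef_pos: [544.2, 18.5, 18.1]
tcp_rot: [-3.141, -0.001, 2.763]
contact_force: [-6.9, 2.2, 9.5]
opening: 0.468
grasp_force: 22.3
```

```bash
for i in 1; do python3 -m inch '[[[-0.004,0,0,0,0,0],[-0.008,0,0,0,0,0],[-0.008,0,0,0,0,0]]]'; python3 -m inch '[[[-0.003,0,0,0,0,0],[-0.005,0,0,0,0,0],[-0.005,0,0,0,0,0]]]'; done
```

```text
clock: 8.15
eef_pos: [545.6, 17.9, 18.1]
tcp_rot: [-3.141, -0.001, 2.763]
contact_force: [-6.7, 2.4, 9.3]
opening: 0.466
grasp_force: 22.3
clock: 8.4
eef_pos: [546.4, 17.6, 18.1]
tcp_rot: [-3.141, -0.002, 2.763]
contact_force: [-6.3, 2.6, 10.8]
opening: 0.464
grasp_force: 22.3
```

```bash
python3 -m inch '[[[-0.003,0,0,0,0,0],[-0.005,0,0,0,0,0],[-0.005,0,0,0,0,0]]]'; python3 -m inch '[[[-0.003,0,0,0,0,0],[-0.005,0,0,0,0,0],[-0.005,0,0,0,0,0]]]'
```

```text
clock: 8.65
eef_pos: [547.3, 17.2, 18.1]
tcp_rot: [-3.141, -0.002, 2.763]
contact_force: [-6.9, 2.2, 11.0]
opening: 0.466
grasp_force: 22.3
clock: 8.9
eef_pos: [547.3, 17.2, 18.1]
tcp_rot: [-3.141, -0.004, 2.762]
contact_force: [-11.3, 5.6, 15.0]
opening: 0.466
grasp_force: 22.8
```

The slot end has met the rod: motion stopped, the push rose by about 5 N, and the rod is 82.8 mm from the TCP (83.1 expected). I'll release and rise.

```bash
python3 -m inch '[[[0.003,0,0,0,0,0],[0.003,0,0,0,0,0],[0.003,0,0,0,0,0],[0.003,0,0,0,0,0],[0.003,0,0,0,0,0]]]' 1 && python3 -m inch '[[[0,0,-0.1,0,0,0],[0,0,-0.25,0,0,0],[0,0,-0.4,0,0,0],[0.1,0,-0.55,0,0,0],[0.15,0,-0.65,0,0,0],[0.15,0,-0.65,0,0,0],[0.15,0,-0.65,0,0,0],[0.15,0,-0.65,0,0,0]]]' && python3 - <<'E'
from h import *
s=r.sense();im=r.grab_frame("wrist");cv2.imwrite("pics/w5.png",im[:,:,::-1]);print(s["qpos"],s["eef_pos"],s["tcp_rot"])
c=cam("wrist",s);print(proj(c,[[624.4,-12.9,z] for z in(12,52,92)]))
a=r.grab_frame("side");cs=cam("side");x,y=proj(cs,[[610,0,40]])[0].astype(int)
A=cv2.resize(a[y-50:y+50,x-70:x+60],None,fx=4,fy=4,interpolation=2)[:400]
print(x,y);cv2.imwrite("pics/side3.png",a[:,:,::-1]);B=im[:,150:480]
cv2.imwrite("pics/both.png",np.hstack([A[:,:460],B])[:,:,::-1])
E
```

```text
clock: 9.32
eef_pos: [548.6, 16.9, 17.7]
tcp_rot: [3.142, 0.0, 2.763]
contact_force: [-0.2, 0.4, -0.1]
opening: 1.002
grasp_force: 0.0
clock: 9.98
eef_pos: [520.5, 28.0, 147.2]
tcp_rot: [-3.141, 0.0, 2.763]
contact_force: [1.1, 0.1, 0.3]
opening: 0.997
grasp_force: 0.0
[ 0.0509  0.2948  1.9316 -0.0002  0.9152 -1.1414] [520.4767  27.9665 147.1696] [-3.1415  0.0001  2.7632]
[[316.7433 293.9779]
 [316.7886 318.6932]
 [316.8468 350.6908]]
315 221
```

View pics/both.png

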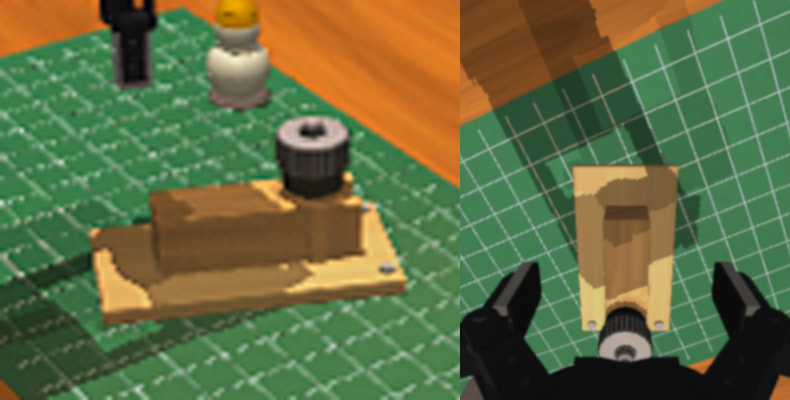

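In the side crop the bar lies flat on the base with its fork under the collar. The wrist half shows the collar's top centre near row 350, which is about z 91 mm. I'll refine that height and move over the collar.

```bash
python3 - <<'E'
from h import *
a=cv2.imread("pics/side3.png");c=cam("side")
for z in(84,88,92,96): print(z,proj(c,[[624.4,-12.9,z],[624.4+22*.6,-12.9-22*.8,z]]).ravel())
g=a[195:225,308:340].astype(int);v=g.min(2);sat=g.max(2)-v
m=((v>95)&(sat<40)).astype(np.uint8);n,l,st,ce=cv2.connectedComponentsWithStats(m);k=1+st[1:,4].argmax();print("top face",st[k]+[308,195,0,0,0],ce[k]+[308,195])
go((624.4,-12.9,140),2.763)
E
```

```text
84 [322.6641 206.8288 330.9382 208.2584]
88 [322.6526 205.4203 330.9398 206.8438]
92 [322.6412 204.0074 330.9414 205.4247]
96 [322.6297 202.59   330.9429 204.0012]
top face [314 200  18   8 104] [322.625  203.6346]
shift [-0.56    0.0032  0.0315] turn [-0.0002 -0.0005 -0.    ] mm [-111.9994    0.6346    6.2927] t 10.08 q6 -1.1413192667286252
```

```bash
python3 -m inch '[[[-0.15,0.003,0,0,0,0],[-0.3,0.003,0,0,0,0],[-0.45,0.003,0,0,0,0],[-0.56,0.003,0.03,0,0,0],[-0.56,0.003,0.03,0,0,0],[-0.56,0.003,0.03,0,0,0],[-0.56,0.003,0.03,0,0,0]]]' 1 && python3 -m inch '[[[0,0,0.1,0,0,0],[0,0,0.2,0,0,0],[0,0,0.3,0,0,0],[0,0,0.37,0,0,0],[0,0,0.39,0,0,0],[0,0,0.39,0,0,0],[0,0,0.39,0,0,0]]]' && python3 - <<'E'
from h import *
go((624.4,-12.9,61),2.763)
E
```

```text
clock: 10.67
eef_pos: [623.4, -12.8, 140.2]
tcp_rot: [-3.141, -0.003, 2.763]
contact_force: [-0.4, 0.8, 0.2]
opening: 1.003
grasp_force: 0.0
clock: 11.25
eef_pos: [624.5, -12.5, 64.2]
tcp_rot: [3.142, -0.0, 2.763]
contact_force: [-0.8, 0.6, 0.5]
opening: 1.001
grasp_force: 0.0
shift [-0.0004 -0.0021  0.016 ] turn [ 0.     -0.      0.0001] mm [-0.0738 -0.4259  3.1909] t 11.25 q6 -1.2150049711200932
```

```bash
python3 -m inch '[[[0,-0.002,0.015,0,0,0],[0,-0.002,0.015,0,0,0],[0,-0.002,0.015,0,0,0],[0,-0.002,0.015,0,0,0],[0,-0.002,0.015,0,0,0],[0,-0.002,0.015,0,0,0]]]' 0.06 20 && python3 -m inch '[[[0,0,0,0,0,0],[0,0,0,0,0,0],[0,0,0,0,0,0]]]' 0.03 && python3 -m inch '[[[0,0,0,0,0,0],[0,0,0,0,0,0],[0,0,0,0,0,0]]]' 0.02
```

```text
clock: 11.75
eef_pos: [624.6, -13.8, 61.2]
tcp_rot: [-3.141, 0.001, 2.763]
contact_force: [-3.0, -4.7, 3.6]
opening: 0.525
grasp_force: 2.7
clock: 12.0
eef_pos: [624.4, -14.2, 61.3]
tcp_rot: [-3.14, 0.0, 2.763]
contact_force: [-3.7, -7.8, 6.8]
opening: 0.52
grasp_force: 4.2
clock: 12.25
eef_pos: [624.4, -14.3, 61.4]
tcp_rot: [-3.14, 0.0, 2.763]
contact_force: [-3.0, -9.0, 7.1]
opening: 0.515
grasp_force: 8.2
```

```bash
python3 -m inch '[[[0,-0.006,0,0,0,0],[0,-0.006,0,0,0,0],[0,-0.006,0,0,0,0],[0,-0.006,0,0,0,0]]]' 0.03 && python3 - <<'E'
from h import *
s=r.sense();print(s["wrist_torque"],s["eef_pos"])
E
```

```text
clock: 12.58
eef_pos: [624.2, -14.4, 60.8]
tcp_rot: [-3.141, 0.0, 2.763]
contact_force: [-0.1, -4.1, 2.7]
opening: 0.512
grasp_force: 1.8
[-0.6417  0.1375 -0.038 ] [624.2307 -14.3867  60.7994]
```

```bash
python3 -m inch '[[[0,-0.004,0,0,0,0],[0,-0.004,0,0,0,0],[0,-0.004,0,0,0,0],[0,-0.004,0,0,0,0]]]' 0.01 && python3 - <<'E'
from h import *
s=r.sense();print(s["wrist_torque"],s["eef_pos"])
E
```

```text
clock: 12.92
eef_pos: [624.2, -14.6, 60.9]
tcp_rot: [3.141, 0.001, 2.763]
contact_force: [1.4, 1.8, 4.5]
opening: 0.505
grasp_force: 17.8
[ 0.2693 -0.0917  0.0013] [624.2067 -14.5728  60.9053]
```

```bash
python3 -m inch '[[[0,0,0,0,0,0],[0,0,0.002,0,0,0.035],[0,0,0.004,0,0,0.07],[0,0,0.006,0,0,0.105],[0,0,0.0085,0,0,0.14],[0,0,0.0105,0,0,0.175],[0,0,0.0125,0,0,0.21],[0,0,0.0125,0,0,0.21]]]' 0.024 && python3 - <<'E'
from h import *
s=r.sense();print(s["wrist_torque"],s["eef_pos"],s["qpos"][5]);cv2.imwrite("pics/s4.png",r.grab_frame("side")[:,:,::-1])
a=[cv2.imread(f"pics/{n}.png")[185:235,300:345] for n in("side3","s4")]
cv2.imwrite("pics/cmp.png",cv2.resize(np.hstack(a),None,fx=8,fy=8,interpolation=2))
E
```

```text
clock: 13.58
eef_pos: [624.6, -14.2, 58.3]
tcp_rot: [3.14, -0.0, 2.096]
contact_force: [2.7, 3.7, 3.3]
opening: 0.513
grasp_force: 7.0
[ 0.725  -0.3728 -0.1072] [624.5939 -14.1835  58.2884] -0.5519226530659053
```

```bash
python3 -m inch '[[[0.001,0.003,0,0,0,0],[0.001,0.003,0,0,0,0],[0.001,0.003,0,0,0,0]]]' 0.028 && cat > t.py <<'E'
from h import *
s=r.sense();print("T",s["wrist_torque"],"F",s["contact_force"],"g",s["grasp_force"],s["opening"],"yaw",s["tcp_rot"][2],"q6",s["qpos"][5])
E
python3 t.py; python3 -m inch '[[[0,0,0.002,0,0,0.03],[0,0,0.0035,0,0,0.06]]]'; python3 t.py
```

```text
clock: 13.88
eef_pos: [624.6, -14.3, 58.3]
tcp_rot: [3.141, 0.0, 2.103]
contact_force: [2.6, 3.5, 2.7]
opening: 0.515
grasp_force: 2.3
T [ 0.4492 -0.4648 -0.0038] F [2.5755 3.5221 2.6618] g 2.2799172811210155 0.5147378267344456 yaw 2.1034469876277386 q6 -0.5582572984778187
clock: 14.05
eef_pos: [624.7, -14.3, 57.6]
tcp_rot: [3.14, 0.0, 1.911]
contact_force: [4.0, 2.3, 1.6]
opening: 0.516
grasp_force: 2.4
T [ 0.4976 -0.5771  0.0256] F [4.0252 2.3397 1.6047] g 2.403631266206503 0.515905295756661 yaw 1.910840079472969 q6 -0.3657528608222713
```

```bash
python3 -m inch '[[[0,0.004,0,0,0,0],[0,0.004,0,0,0,0],[0,0.004,0,0,0,0],[0,0.004,0,0,0,0]]]' 0.024; python3 t.py; python3 -m inch '[[[0,0,0.002,0,0,0.03],[0,0,0.0035,0,0,0.06]]]'; python3 t.py
```

```text
clock: 14.38
eef_pos: [624.8, -14.2, 57.5]
tcp_rot: [-3.141, -0.0, 1.917]
contact_force: [0.9, 1.5, 4.5]
opening: 0.512
grasp_force: 4.6
T [ 0.2923 -0.0362 -0.0176] F [0.9037 1.5191 4.5283] g 4.6189456433057785 0.5122331606200136 yaw 1.9169110896701644 q6 -0.3712690622461064
clock: 14.55
eef_pos: [624.9, -14.2, 56.8]
tcp_rot: [-3.142, -0.0, 1.724]
contact_force: [1.6, 2.3, 2.8]
opening: 0.517
grasp_force: 4.6
T [ 0.3459 -0.21    0.0148] F [1.6075 2.3128 2.7983] g 4.609220176935196 0.5169683451955117 yaw 1.7239494409925404 q6 -0.17832011267897593
```

```bash
for i in 1; do python3 -m inch '[[[0,0,0.002,0,0,0.03],[0,0,0.0035,0,0,0.06]]]' | grep clock; python3 t.py; python3 -m inch '[[[0,0,0.002,0,0,0.03],[0,0,0.0035,0,0,0.06]]]'|grep eef; python3 t.py; done
```

```text
clock: 14.72
T [ 0.3074 -0.2678 -0.0152] F [2.7328 2.1922 2.5484] g 4.619711190462112 0.5139607940098153 yaw 1.534827999778481 q6 0.010798914236736656
eef_pos: [625.2, -14.2, 55.4]
T [ 0.3065 -0.4075  0.0443] F [2.6587 2.2595 1.9865] g 4.62990827858448 0.5182430944826152 yaw 1.3464367140366948 q6 0.1992793092260437
```

```bash
python3 -m inch '[[[0,0,0.002,0,0,0.03],[0,0,0.0035,0,0,0.06]]]' | grep clock; python3 t.py; python3 -m inch '[[[0,0,0.002,0,0,0.03],[0,0,0.0035,0,0,0.06]]]'|grep eef; python3 t.py
```

```text
clock: 15.05
T [ 0.2838 -0.4524 -0.0199] F [2.8314 1.8601 1.3795] g 4.639100208878517 0.5129603434173067 yaw 1.1579249269132927 q6 0.38778539859180877
eef_pos: [625.4, -14.3, 54.0]
T [ 0.2166 -0.4576  0.0459] F [2.9333 1.6621 1.5975] g 4.639707058668137 0.5103678780282607 yaw 0.9695270049485356 q6 0.5762184322427447
```

```bash
python3 -m inch '[[[0,0,0.002,0,0,0.03],[0,0,0.0035,0,0,0.06]]]' | grep clock; python3 t.py; python3 -m inch '[[[0,0,0.002,0,0,0.03],[0,0,0.0035,0,0,0.06]]]'|grep eef; python3 t.py
```

```text
clock: 15.38
T [-0.0284 -0.4164  0.1391] F [ 2.0991 -0.551   2.6379] g 4.665923528373241 0.514753927363691 yaw 0.7813927113384185 q6 0.7645996923823895
eef_pos: [625.3, -14.7, 52.5]
T [-0.0965 -0.3809  0.1935] F [ 1.8472 -0.956   1.3538] g 4.710574932396412 0.5113822163814741 yaw 0.5928598325772136 q6 0.9531119778587248
```

The torque rose from about 0.03 to 0.19 N m and is flattening at a 4.7 N grip, so the collar is snug (about 14 N) and the fingers are slipping. I'll let go and lift.

```bash
python3 -m inch '[[[0,0,0,0,0,0],[0,0,0,0,0,0],[0,0,0,0,0,0],[0,0,0,0,0,0],[0,0,0,0,0,0],[0,0,0,0,0,0]]]' 1; python3 t.py; python3 -m inch '[[[0,0,-0.1,0,0,0],[0,0,-0.25,0,0,0],[0,0,-0.4,0,0,0],[0,0,-0.55,0,0,0],[0,0,-0.65,0,0,0],[0,0,-0.65,0,0,0],[0,0,-0.65,0,0,0],[0,0,-0.65,0,0,0]]]'; python3 - <<'E'
from h import *
s=r.sense();im=r.grab_frame("wrist");c=cam("wrist",s)
a=r.grab_frame("side");g=a[190:230,308:340].astype(int);v=g.min(2);m=((v>95)&(g.max(2)-v<40)).astype(np.uint8)
n,l,st,ce=cv2.connectedComponentsWithStats(m);k=1+st[1:,4].argmax();print("top face",ce[k]+[308,190],st[k])
cs=cam("side");print([(z,proj(cs,[[624.4,-12.9,z]])[0]) for z in(80,84,88)])
h=cv2.cvtColor(a,cv2.COLOR_RGB2HSV);w=cv2.inRange(h,(8,60,40),(32,255,255))
h0=cv2.inRange(cv2.cvtColor(cv2.imread("pics/side3.png")[:,:,::-1].copy(),cv2.COLOR_RGB2HSV),(8,60,40),(32,255,255))
print("changed px by column, bar tail area",np.count_nonzero((w!=h0)[205:255,262:310]))
E
```

```text
clock: 16.05
eef_pos: [624.8, -14.2, 52.5]
tcp_rot: [-3.141, 0.0, 0.596]
contact_force: [-0.2, 0.5, 0.5]
opening: 1.003
grasp_force: 0.0
T [ 0.0201 -0.0572 -0.0055] F [-0.1652  0.5439  0.4625] g 0.0 1.0030089348896076 yaw 0.596436091491791 q6 0.9492506114343477
clock: 16.72
eef_pos: [624.4, -14.2, 181.8]
tcp_rot: [-3.141, 0.001, 0.596]
contact_force: [-0.4, 0.2, -0.3]
opening: 1.001
grasp_force: 0.0
top face [315.5 208. ] [ 7 18  2  1  2]
[(80, array([322.6755, 208.2329])), (84, array([322.6641, 206.8288])), (88, array([322.6526, 205.4203]))]
changed px by column, bar tail area 18
```

```bash
python3 -c "
from rig import r
print(r.sign_off())"
```

```text
the job is handed in; nothing more can be done
None
```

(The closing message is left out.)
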